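# Scan out the pencil tin

### The job

Sign out the flat metal pencil tin for the class: open its lid right back to the stop, then take the barcode scanner from its charging cradle and aim it squarely at the middle of the stock label inside the lid, window about a hand's width (10 cm) away, holding it still there for at least a second. Do not touch the tin with the scanner. Then set the scanner back in its cradle, fully down as you found it, leaving the tin wide open and the things around undisturbed.

Things in the scene. Friction and masses are not known exactly. Their poses are not given: they have to be found in the camera images.
- tin: Hinged flat tin of bare metal with a printed card on its lid, 104 mm (x) by 200 mm (y), 25 mm high when shut, full of pencils, stuck fast to the table. Origin: centre of the underside; z up. Its front, with the thumb tab, faces its -x (towards the robot, turned up to 0.35 rad); the hinge runs along its rear edge, at x = +52, z = 16 mm, parallel to its y.
- tin_lid (a joint): Angle of the tin's lid, rad: starts at 0 to 0.2 (shut or ajar) and grows as its front edge rises and goes over to the rear, up to the stop at 2.0, where it leans 25 degrees back past upright. The hinge is stiff (about 0.1 N m, so 1 to 2 N at the tab): the lid stays at any angle where it is left.
- lid_hinge (a point): Middle of the hinge line, turning with the lid: y along the hinge; x is the tin's x when shut, so the lid and tab always lie on its -x side; +z is the lid's outer side. The lid is a tray 104 by 200 mm, 9 mm deep, from z = 0 (rim) to z = 9 mm (outer face).
- lid_tab (a point): Middle of the rolled end of the thumb tab: a roll 24 mm long along y, 8 mm thick, on a 3 mm tongue of that width, 18 mm in front of the lid's front edge; at x = -122, z = +4 mm in lid_hinge's axes (shared), 20 mm above the table when shut. Pinch its two ends from above (fingers closing along y); it turns between the fingers as the lid swings.
- label (a point): Middle of the face of the stock label: white with black bars, 56 mm (y) by 30 mm (x), inside the lid, in the left half seen from the robot (colour chart on the right); hidden when shut. At x = -52, y = +45, z = +6 mm in lid_hinge's axes (shared). It looks along its -z: at the lid's stop, towards the tin's front and 25 degrees upward.
- cradle: Charging cradle, black and grey plastic, 136 mm (x) by 96 mm (y), fixed to the table: a trough 104 by 68 mm (4 mm play for the scanner all round), floor 22 mm up, side walls with flared lips up to 50 mm, end walls up to 33 mm. Origin: centre of its underside, z up; x along the trough, the way the scanner looks, within 0.4 rad of the robot's +x.
- scanner: Cordless grey pistol barcode scanner, 0.15 to 0.35 kg, head down in the cradle, handle up; it reads by itself, held handle up as well. x: the way the window looks; z: up. Origin under the head, seated at x = -14, z = +22 mm of the cradle, axes parallel. Head: x -34 to 62, z 0 to 42, 60 mm wide. Handle: 36 (x) by 28 mm (y), flat sides, z 40 to 124, leaning 0.2 rad to -x.
- scanner_window (a point): Middle of the scanner's window on the nose, at x = +62, y = 0, z = +21 mm of the scanner's origin; looks along +x. Axes as the scanner.
- scanner_grip (a point): Upper part of the handle, where to hold it across its 28 mm width (fingers closing along the scanner's y), 24 mm below the handle's end, which keeps that end clear of the gripper's palm; at x = -6.5, y = 0, z = +100 mm of the scanner's origin. Axes as the scanner.
- spray_bottle: Bystander: white pump spray bottle, 60 mm across, 174 mm high, at the far left. Origin: centre of its underside.
- brush_pot: Bystander: green glazed pot, 92 mm across and 94 mm high, with brushes up to 225 mm, at the far right. Origin: centre of its underside.
- water_jar: Bystander: empty glass, 72 mm across, 85 mm high, far side in the middle. Origin: centre of its underside.
Not all that is in view belongs to the job. There is more than one size of the tin; the job needs the smaller.

How it is judged:
By the outcome, as a careful person would: the job done as asked, in the order asked, and still so for the second after the job is handed in, with the robot touching nothing.
It also fails if it takes over 61 s, if anything falls off the work surface, if the arm or the gripper's body presses on something with over 40 N, if the wrist force passes 120 N, or if a joint passes its speed limit or range.

### The arm

A 6-joint arm with a two-finger parallel gripper is mounted at the origin on the work surface. World frame = base frame: x ahead of the robot, y to its left, z up, the work surface at z = 0. Lengths are in m, angles in rad, forces in N, time in s.
With the tool pointing down it reaches from about 0.375 to 0.975 m from the base axis. Payload 3.8 kg.
Tool frame: the origin (TCP) lies on the centre line of the jaws, within the pads' length; the fingertips stand 14 mm ahead of it and the grasp point (between the pads) lies 5 mm behind it (bot.finger_overhang is the distance from the TCP to the fingertips, in m); y points along the fingers, x is the direction in which the jaws open and shut, and the axes are right-handed (so a half turn about y gives the same grasp; the last joint's range is limited). The gripper opens to 85 mm and grips with 20 to 120 N. Pads are 22 mm wide; open, the fingers measure 114 mm over their backs; the gripper's body (76 mm by 85 mm) begins 54 mm behind the grasp point. The pads swing forward as they close: fully open they stand 13 mm farther back than shut.
Start: joints at [-1.209, 0.264, 1.604, -0, 1.274, -0.037], TCP at [0.262, -0.622, 0.245] pointing down, gripper open.
Joint ranges: [-2.63, 2.63], [-0.94, 2.18], [0.31, 2.57], [-1.31, 4.45], [0, 2.66], [-2.55, 2.55]. Speed limits (rad/s): [2.57, 2.57, 3.14, 3.14, 3.14, 3.14].

### API

Orientations are given as a rotation vector (axis times angle).
In Python, from workcell import readout, read_camera, bot, spotter gives the robot as it stands.
- The arm moves only by the tool jog_arm, never from a script. Its argument "increments" is a list of rows, each a list of 7 numbers: the shift along the tool's x, y, z in m, then the turn, a rotation vector about the tool's x, y, z in rad, then the opening, from 0 (shut) to 1 (fully open). A call has 1 to 10 rows; each row shifts and turns the pose as measured when the row begins, along the tool's axes as they then stand; what a row does not reach is not made up. A row lasts 1/8 s, in which the tool goes at most 62.5 mm and 10.7 degrees, less where a joint would pass 70% of its speed; a pose out of reach is approached as far as the arm can. A call with a gripper value outside its range is refused whole. The fingers move at their own pace and stop on an object; "force" is the grip in N (left out, the last holds). Time passes only in rows, so rows that do not move let the fingers close. It gives the time, the measured TCP pose, the force and the opening at its end, in the units of the state.
- readout.read_state(): the state, without advancing time (a new reading comes with each control period).
- read_camera(name): name is "scene" or "top" or "wrist"; returns a dict with "img" (400x640x3 uint8, blue, green, red), "range_z" (400x640 float32, m along the optical axis (not along the pixel's ray), 0 where there is no reading), "fx", "fy", "cx", "cy" (pixels), "world_from_camera" (4x4, takes a point from camera to world coordinates). Camera axes: x right, y down, z forward; pixel columns grow to the right and rows downward; lengths in m; the calibration is good to about 2 mm. A picture is of the moment at which its call begins.
- bot.finish_job(): hands the job in, once; it reports no verdict.
Trained networks look in a picture, given as the dict that the camera call returned (one of the last four; its "shot" number tells which), for a name from the list of things; names that differ only in an ending like _2 or _b are one class to them, and where a whole thing is asked for, a point or a joint stands for the part that bears it (a point fixed in the world has none). Each returns a list of dicts, best first, with "p" (0 to 1); they miss things now and then, are a little off and sometimes report something else, mostly with a low value. They report only what shows in the picture. A call takes as long as a camera call. They do not tell look-alikes from the thing itself.
- spotter.masks_of(picture, thing): "mask" (400x640 bool, what is visible of it) and "location" ([column, row] in pixels, amid what is visible of it).
- spotter.spot_point(picture, thing): "location" ([column, row] in pixels: a listed point, or the origin of a listed thing).
The state is a dict: "time": time; "q": joint angles; "joint_vel": joint speeds; "joint_torque": joint torques, N m; "tool_pos": TCP position; "tcp_rot": TCP orientation; "wrist_force": force on the tool from outside, world axes, zero at the start; "torque": the same for the moment, N m; "width": opening from 0.0 (shut) to 1.0 (fully open).
Only numpy, scipy, OpenCV 4.12 (cv2) and the standard library are available. Lean on these libraries where they do the work, as an engineer would, in place of code of your own. Each camera call takes 0.05 s, during which the arm holds its last target. There are 200 camera calls.

## Working session

There is one attempt and no reset: what is moved stays moved. The work goes in short steps, Python scripts to look and compute and a tool call to move; the robot and the scene stay as the last step left them, time stands still between calls to the robot, and variables do not carry over. Pictures are saved under pics/ and viewed, about 8 in all and at most 12, crops included, and the job is handed in when it is done.

Besides the shell and the picture viewer there is one more tool, called as name(argument=value, ...), one argument or row to a line, values as JSON. jog_arm: Moves the arm, as the interface text tells. Its arguments: {"type":"object","properties":{"increments":{"type":"array"},"force":{"type":"number"}},"required":["increments"]}

```bash
ls; mkdir -p pics; cat > h.py <<'E'
import numpy as np, cv2
from workcell import readout, read_camera, bot, spotter
from scipy.spatial.transform import Rotation as R
def px2w(c,uv,z=None,win=2):
    u,v=int(round(uv[0])),int(round(uv[1]))
    d=c["range_z"][max(0,v-win):v+win+1,max(0,u-win):u+win+1]; d=d[d>0]
    T=c["world_from_camera"]
    ray=np.array([(uv[0]-c["cx"])/c["fx"],(uv[1]-c["cy"])/c["fy"],1])
    if z is None: return T[:3,:3]@(ray*np.median(d))+T[:3,3] if d.size else None
    r=T[:3,:3]@ray; return T[:3,3]+r*(z-T[2,3])/r[2]
def cloud(c,mask=None):
    v,u=np.nonzero((c["range_z"]>0)&(mask if mask is not None else True))
    d=c["range_z"][v,u]; T=c["world_from_camera"]
    P=np.c_[(u-c["cx"])/c["fx"]*d,(v-c["cy"])/c["fy"]*d,d]
    return P@T[:3,:3].T+T[:3,3],u,v
E
python3 - <<'E'
from h import *
np.set_printoptions(precision=3,suppress=True)
s=readout.read_state();print(s)
for n in["top","scene"]:
    c=read_camera(n);cv2.imwrite(f"pics/{n}0.png",c["img"])
    print(n,c["world_from_camera"][:3,3],c["fx"])
    for t in["tin","lid_tab","lid_hinge","cradle","scanner","scanner_grip","scanner_window","water_jar","spray_bottle","brush_pot"]:
        for m in spotter.spot_point(c,t)[:3]: print(t,round(m["p"],2),m["location"],px2w(c,m["location"]))
E
```

```text
pics
{'time': 0.0, 'q': array([-1.209,  0.265,  1.605,  0.   ,  1.274, -0.037]), 'joint_vel': array([ 0.   ,  0.002, -0.001,  0.   ,  0.001, -0.001]), 'joint_torque': array([  0.001, -51.51 , -36.732,   0.   ,   0.013,  -0.   ]), 'tool_pos': array([ 0.262, -0.621,  0.244]), 'tcp_rot': array([-1.37 ,  0.912, -0.909]), 'wrist_force': array([-0.725,  0.421, -0.342]), 'torque': array([ 0.049,  0.01 , -0.033]), 'width': 1.0000354017271873}
top [ 0.316 -0.001  1.385] 460.56416062273297
tin 0.87 [236.0, 293.1] [0.263 0.224 0.036]
tin 0.66 [361.4, 213.4] [ 0.496 -0.138  0.034]
lid_tab 0.78 [229.3, 329.9] [0.157 0.246 0.001]
lid_tab 0.64 [367.8, 235.6] [ 0.433 -0.16   0.003]
lid_tab 0.46 [351.5, 209.9] [ 0.506 -0.109  0.034]
lid_hinge 0.84 [364.5, 194.6] [ 0.554 -0.149  0.024]
lid_hinge 0.71 [417.0, 154.0] [ 0.664 -0.296  0.087]
lid_hinge 0.55 [238.1, 265.7] [0.341 0.227 0.   ]
cradle 0.66 [265.4, 197.2] [0.533 0.141 0.091]
scanner_grip 0.67 [255.7, 199.0] [0.518 0.161 0.147]
scanner_window 0.61 [263.2, 180.4] [0.588 0.152 0.061]
water_jar 0.92 [304.6, 125.9] [0.774 0.034 0.004]
water_jar 0.4
[... 333 characters left out ...]
in 0.24 [353.5, 355.3] [0.726 0.327 0.046]
lid_tab 0.65 [484.7, 215.0] [0.118 0.214 0.002]
lid_tab 0.61 [311.9, 186.9] [ 0.439 -0.143  0.041]
lid_tab 0.53 [356.3, 266.8] [0.582 0.185 0.052]
lid_hinge 0.73 [441.0, 241.8] [0.337 0.223 0.021]
lid_hinge 0.6 [273.6, 207.6] [ 0.556 -0.165  0.006]
cradle 0.91 [358.0, 269.2] [0.578 0.186 0.044]
cradle 0.64 [276.1, 209.9] [ 0.556 -0.154  0.004]
scanner 0.81 [366.2, 261.5] [0.551 0.183 0.048]
scanner_grip 0.86 [367.4, 221.8] [0.538 0.164 0.134]
scanner_window 0.63 [344.2, 263.0] [0.593 0.16  0.051]
water_jar 0.94 [246.8, 284.8] [0.776 0.074 0.034]
spray_bottle 0.95 [355.7, 356.7] [0.723 0.33  0.042]
brush_pot 0.64 [200.2, 198.3] [ 0.714 -0.281  0.039]
```

```bash
python3 - <<'E'
import cv2
a=cv2.imread("pics/top0.png")[100:350,170:450]
cv2.imwrite("pics/v1.png",cv2.resize(a,None,fx=2.4,fy=2.4,interpolation=cv2.INTER_CUBIC))
E
```

```text
(no output)
```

View pics/v1.png

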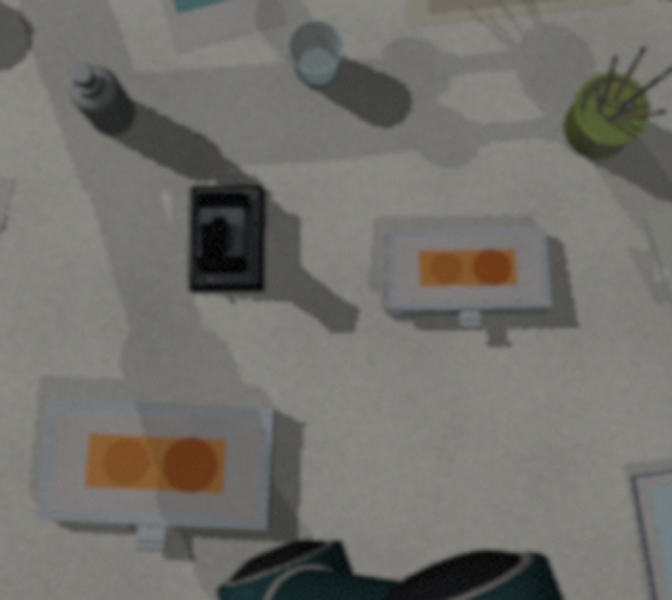

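View pics/scene0.png

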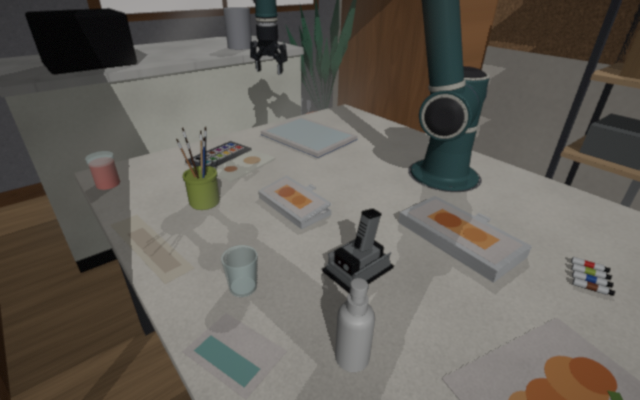

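The two tins are at (236,293), which is the larger, and (365,212), which spans 68 px or about 200 mm and so is the smaller one I need. The cradle with the scanner is at (264,198). Next I'll measure the tin and cradle poses.

```bash
python3 - <<'E'
from h import *
np.set_printoptions(precision=3,suppress=True)
c=read_camera("top")
P,u,v=cloud(c)
def rect(sel,n):
    Q=P[sel]; (cx,cy),(w,h),a=cv2.minAreaRect(Q[:,:2].astype(np.float32)); print(n,len(Q),(round(cx,4),round(cy,4)),(round(w,4),round(h,4)),round(a,2),"z",np.percentile(Q[:,2],[5,50,95]))
    return Q
def box(x0,x1,y0,y1,z0,z1): return (P[:,0]>x0)&(P[:,0]<x1)&(P[:,1]>y0)&(P[:,1]<y1)&(P[:,2]>z0)&(P[:,2]<z1)
Q=rect(box(.38,.64,-.3,-.0,.015,.07),"tin")
A=np.c_[Q[:,:2],np.ones(len(Q))];print("plane",np.linalg.lstsq(A,Q[:,2],rcond=None)[0])
for m in spotter.masks_of(c,"tin")[:3]:
    print(m["p"],m["location"],m["mask"].sum())
    w=np.array([px2w(c,(a,b),.028) for b,a in zip(*np.nonzero(m["mask"]))],np.float32)[:,:2]; print(cv2.minAreaRect(w))
for m in spotter.masks_of(c,"cradle")[:2]:
    print("cr",m["p"],m["location"],m["mask"].sum())
    w=np.array([px2w(c,(a,b),.04) for b,a in zip(*np.nonzero(m["mask"]))],np.float32)[:,:2]; print(cv2.minAreaRect(w))
rect(box(.42,.66,.04,.26,.015,.07),"cradle")
rect(box(.42,.66,.04,.26,.022,.2),"cradle2")
rect(box(.42,.66,.04,.26,.12,.2),"handle")
k=lambda x,y:None
cv2.imwrite("pics/t.png",c["img"])
E
```

```text
tin 2399 (0.491, -0.1456) (0.1255, 0.2007) 0.53 z [0.024 0.034 0.042]
plane [-0.136 -0.003  0.101]
0.83 [362.6, 213.8] 2398Traceback (most recent call last):
  File "<stdin>", line 13, in <module>
cv2.error: OpenCV(4.12.0) /io/opencv/modules/imgproc/src/convhull.cpp:143: error: (-215:Assertion failed) total >= 0 && (depth == CV_32F || depth == CV_32S) in function 'convexHull'
```

```bash
python3 - <<'E'
from h import *
np.set_printoptions(precision=3,suppress=True)
c=read_camera("top")
P,u,v=cloud(c)
P=P.astype(np.float32)
def rect(sel,n):
    Q=P[sel]; (cx,cy),(w,h),a=cv2.minAreaRect(np.ascontiguousarray(Q[:,:2])); print(n,len(Q),(round(cx,4),round(cy,4)),(round(w,4),round(h,4)),round(a,2),"z",np.percentile(Q[:,2],[5,50,95]))
    return Q
def box(x0,x1,y0,y1,z0,z1): return (P[:,0]>x0)&(P[:,0]<x1)&(P[:,1]>y0)&(P[:,1]<y1)&(P[:,2]>z0)&(P[:,2]<z1)
rect(box(.445,.64,-.3,-.0,.015,.07),"tin no tab")
Q=rect(box(.38,.437,-.3,-.0,.015,.07),"tab"); print(Q.mean(0))
rect(box(.42,.66,.04,.26,.025,.055),"cradle")
rect(box(.42,.66,.04,.26,.043,.055),"walls")
rect(box(.42,.66,.04,.26,.12,.2),"handle")
# edge slope of lid left/right: yaw from columns
Q=P[box(.445,.54,-.3,0,.02,.06)]
b=np.round(Q[:,0]/.005); e=np.array([[k*.005,Q[b==k,1].min(),Q[b==k,1].max()] for k in np.unique(b)])
print("yaw lid sides",np.polyfit(e[:,0],e[:,1],1)[0],np.polyfit(e[:,0],e[:,2],1)[0])
E
```

```text
tin no tab 2350 (0.4997, -0.1456) (0.1079, 0.2008) 0.99 z [0.023 0.034 0.042]
tab 27 (0.4315, -0.1469) (0.024, 0.0086) 84.27 z [0.037 0.04  0.046]
[ 0.432 -0.146  0.041]
cradle 404 (0.5409, 0.1557) (0.1162, 0.0833) 1.22 z [0.028 0.041 0.052]
walls 179 (0.5413, 0.1558) (0.1087, 0.0834) 1.05 z [0.044 0.048 0.054]
handle 152 (0.517, 0.155) (0.0357, 0.028) 0.2 z [0.14  0.147 0.152]
yaw lid sides -0.24693190648314592 0.07826872981014349
```

```bash
cat >> h.py <<'E'
def down(yaw,s=1): # jaw axis = s*world y turned by yaw
    x=np.array([-np.sin(yaw)*s,np.cos(yaw)*s,0]); y=np.array([0,0,-1.]); return np.c_[x,y,np.cross(x,y)]
def rows(targets,p=None,Rm=None):
    """targets: list of (pos,R,n rows); prints rounded tool-axes rows chained nominally"""
    st=readout.read_state()
    p=st["tool_pos"] if p is None else p; Rm=R.from_rotvec(st["tcp_rot"]).as_matrix() if Rm is None else Rm
    for pt,Rt,n in targets:
        for k in range(n,0,-1):
            rv=R.from_matrix(Rm.T@Rt).as_rotvec()/k; d=Rm.T@(np.array(pt)-p)/k
            rv=np.round(rv,3); d=np.round(d,4); print([float(a) for a in np.r_[d,rv]])
            p=p+Rm@d; Rm=Rm@R.from_rotvec(rv).as_matrix()
E
python3 - <<'E'
from h import *
np.set_printoptions(precision=3,suppress=True)
s=readout.read_state(); M=R.from_rotvec(s["tcp_rot"]).as_matrix(); print(M)
c=read_camera("wrist"); W=c["world_from_camera"]; print("cam in tool",M.T@W[:3,:3],M.T@(W[:3,3]-s["tool_pos"]))
for sg in(1,-1):
    print(sg,np.linalg.norm(R.from_matrix(M.T@down(0,sg)).as_rotvec()))
    rows([((.432,-.146,.16),down(0,sg),9)])
E
```

```text
[[ 0.388  0.     0.922]
 [-0.922  0.     0.388]
 [-0.    -1.     0.   ]]
cam in tool [[ 1.    -0.001  0.001]
 [-0.001 -0.297  0.955]
 [-0.    -0.955 -0.297]] [-0.    -0.129  0.077]
1 2.742804114527789
[-0.0414, 0.0095, 0.0379, -0.0, -0.305, -0.0]
[-0.0281, 0.0095, 0.0486, -0.0, -0.305, -0.0]
[-0.0122, 0.0095, 0.0548, -0.0, -0.305, -0.0]
[0.0048, 0.0095, 0.056, -0.0, -0.305, 0.0]
[0.0214, 0.0095, 0.0519, -0.0, -0.305, 0.0]
[0.036, 0.0094, 0.0431, -0.0, -0.304, 0.0]
[0.0473, 0.0095, 0.0304, -0.0, -0.305, 0.0]
[0.0542, 0.0094, 0.0147, -0.0, -0.304, 0.0]
[0.0561, 0.0095, -0.0021, -0.0, -0.305, 0.0]
-1 0.3987885398020886
[-0.0414, 0.0095, 0.0379, 0.0, 0.044, -0.0]
[-0.043, 0.0095, 0.0361, 0.0, 0.044, -0.0]
[-0.0446, 0.0095, 0.0341, 0.0, 0.044, -0.0]
[-0.046, 0.0095, 0.0322, 0.0, 0.044, -0.0]
[-0.0474, 0.0095, 0.0301, 0.0, 0.045, -0.0]
[-0.0487, 0.0094, 0.0279, 0.0, 0.044, -0.0]
[-0.0499, 0.0095, 0.0258, 0.0, 0.045, -0.0]
[-0.0511, 0.0094, 0.0235, 0.0, 0.044, -0.0]
[-0.052, 0.0095, 0.0212, 0.0, 0.045, -0.0]
```

jog_arm(
  increments=[
    [-0.041, 0.009, 0.038, 0, 0.044, 0, 1],
    [-0.043, 0.009, 0.036, 0, 0.044, 0, 1],
    [-0.045, 0.009, 0.034, 0, 0.044, 0, 1],
    [-0.046, 0.009, 0.032, 0, 0.044, 0, 1],
    [-0.047, 0.009, 0.03, 0, 0.044, 0, 1],
    [-0.049, 0.009, 0.028, 0, 0.044, 0, 1],
    [-0.05, 0.009, 0.026, 0, 0.044, 0, 1],
    [-0.051, 0.009, 0.024, 0, 0.044, 0, 1],
    [-0.052, 0.009, 0.021, 0, 0.044, 0, 1],
    [0, 0, 0, 0, 0, 0, 1],
  ],
)

```text
time: 2.55
tool_pos: [0.441, -0.1358, 0.1629]
tcp_rot: [-1.202, 1.211, -1.227]
wrist_force: [0.2, -0.5, -0.2]
width: 0.999
```

```bash
python3 - <<'E'
from h import *
np.set_printoptions(precision=3,suppress=True)
s=readout.read_state(); print(s["tool_pos"],s["q"])
c=read_camera("wrist"); cv2.imwrite("pics/w1.png",c["img"])
for t in("lid_tab","tin"):
    for m in spotter.spot_point(c,t)[:2]: print(t,m["p"],m["location"],px2w(c,m["location"]),px2w(c,m["location"],.037))
P,u,v=cloud(c);P=P.astype(np.float32)
sel=(P[:,0]<.436)&(P[:,0]>.40)&(P[:,1]<-.09)&(P[:,1]>-.2)&(P[:,2]>.02)&(P[:,2]<.08)
Q=P[sel]
if len(Q): print(len(Q),Q.min(0),Q.max(0),Q.mean(0))
sel=(P[:,0]<.57)&(P[:,0]>.44)&(P[:,1]<-.03)&(P[:,1]>-.26)&(P[:,2]>.018)&(P[:,2]<.06)
Q=P[sel];print(cv2.minAreaRect(np.ascontiguousarray(Q[:,:2])),Q.min(0),Q.max(0))
A=np.c_[Q[:,:2],np.ones(len(Q))];print("plane",np.linalg.lstsq(A,Q[:,2],rcond=None)[0])
E
```

```text
[ 0.441 -0.136  0.163] [-0.351 -0.083  2.139 -0.003  1.076  1.235]
lid_tab 0.86 [337.3, 203.2] [ 0.435 -0.147  0.043] [ 0.433 -0.147  0.037]
tin 0.75 [335.6, 108.7] [ 0.505 -0.146  0.034] [ 0.505 -0.146  0.037]
143 [ 0.431 -0.16   0.04 ] [ 0.436 -0.137  0.045] [ 0.434 -0.148  0.043]
((0.49821311235427856, -0.14692923426628113), (0.11682754009962082, 0.2012736052274704), 1.2493886947631836) [ 0.44  -0.248  0.023] [ 0.559 -0.046  0.044]
plane [-0.152 -0.004  0.11 ]
```

View pics/w1.png

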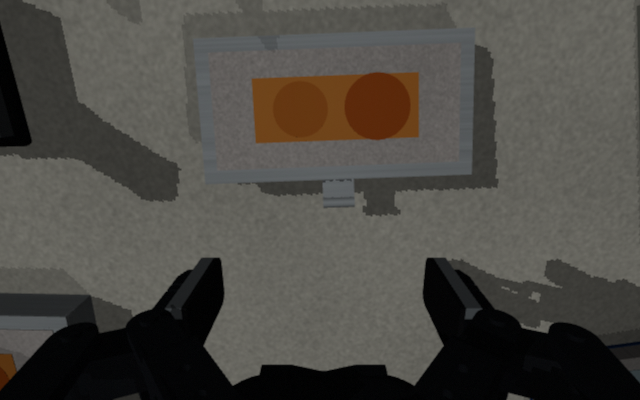

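The wrist view shows the smaller tin's tab at (338,195), which is world (0.433,-0.147,0.039). The lid is ajar by about 0.15 rad and the yaw is about 0.02.

```bash
python3 - <<'E'
from h import *
rows([((.433,-.147,.1),down(.02,-1),2),((.433,-.147,.043),down(.02,-1),3)])
E
```

```text
[0.0035, 0.0319, -0.0042, -0.004, -0.019, 0.004]
[0.0035, 0.0319, -0.0041, -0.005, -0.019, 0.004]
[-0.0, 0.019, 0.0, 0.0, -0.0, -0.0]
[-0.0, 0.019, 0.0, 0.0, -0.0, -0.0]
[-0.0, 0.019, 0.0001, 0.0, -0.0, -0.0]
```

jog_arm(
  increments=[
    [0.0035, 0.032, -0.004, -0.004, -0.019, 0.004, 1],
    [0.0035, 0.032, -0.004, -0.004, -0.019, 0.004, 0.6],
    [0, 0.019, 0, 0, 0, 0, 0.6],
    [0, 0.019, 0, 0, 0, 0, 0.6],
    [0, 0.016, 0, 0, 0, 0, 0.6],
    [0, 0, 0, 0, 0, 0, 0.6],
  ],
  force=30,
)

```text
time: 3.45
tool_pos: [0.4342, -0.1583, 0.046]
tcp_rot: [-1.211, 1.196, -1.211]
wrist_force: [-0.9, -0.3, 0.4]
width: 0.605
```

```bash
python3 - <<'E'
from h import *
np.set_printoptions(precision=4,suppress=True)
s=readout.read_state(); print(s["tool_pos"],s["width"])
rows([((.433,-.147,.043),down(.02,-1),1)])
c=read_camera("wrist"); cv2.imwrite("pics/w2.png",c["img"][150:])
for m in spotter.spot_point(c,"lid_tab")[:2]: print(m["p"],m["location"],px2w(c,m["location"]),px2w(c,m["location"],.037))
E
```

```text
[ 0.4342 -0.1583  0.046 ] 0.6046559674681544
[-0.0114, 0.0029, -0.0012, -0.007, -0.013, 0.005]
0.87 [299.6, 269.0] [ 0.4369 -0.148   0.0426] [ 0.4338 -0.1476  0.037 ]
```

jog_arm(
  increments=[
    [-0.011, 0.003, -0.001, -0.007, -0.013, 0.005, 0.6],
    [0, 0, 0, 0, 0, 0, 0.6],
    [0, 0, 0, 0, 0, 0, 0.6],
  ],
)

```text
time: 3.92
tool_pos: [0.4363, -0.1472, 0.0462]
tcp_rot: [-1.216, 1.187, -1.197]
wrist_force: [0.1, 0.6, -0.3]
width: 0.598
```

```bash
python3 - <<'E'
from h import *
np.set_printoptions(precision=4,suppress=True)
print(readout.read_state()["tool_pos"])
rows([((.433,-.1475,.043),down(.02,-1),1)])
E
```

```text
[ 0.4363 -0.1472  0.0462]
[0.0002, 0.0032, -0.0033, -0.006, 0.002, 0.002]
```

jog_arm(
  increments=[
    [0, 0.004, -0.003, -0.006, 0, 0.002, 0.6],
    [0, 0.002, 0, 0, 0, 0, 0.1],
    [0, 0, 0, 0, 0, 0, 0.1],
    [0, 0, 0, 0, 0, 0, 0.1],
    [0, 0, 0, 0, 0, 0, 0.1],
  ],
  force=30,
)

```text
time: 4.55
tool_pos: [0.4335, -0.1482, 0.0402]
tcp_rot: [-1.221, 1.191, -1.194]
wrist_force: [-0.5, -0.5, 0.5]
width: 0.269
```

```bash
cat > arc.py <<'E'
from h import *
import sys
f=lambda t:np.array([-.122*np.cos(t)+.004*np.sin(t),.122*np.sin(t)+.004*np.cos(t)])
p0=np.array([.4335,.0402]); C=p0-f(.15)
s=readout.read_state(); p=s["tool_pos"][[0,2]]
th=min(np.arange(-.1,2.3,.005),key=lambda t:np.linalg.norm(C+f(t)-p))
print("theta",th,"off mm",(p-C-f(th))*1e3,"F",s["wrist_force"],s["tool_pos"],s["width"])
end=float(sys.argv[1]);n=int(sys.argv[2]);M=R.from_rotvec(s["tcp_rot"]).as_matrix()
q=p;
for t in np.linspace(th,end,n+1)[1:]:
    d=C+f(t)-q; q=C+f(t); print(np.round(M.T@np.array([d[0],0,d[1]]),4).tolist(),round(t,2))
E
python3 arc.py .9 7
```

```text
theta 0.15000000000000022 off mm [-0.0449713   0.01538828] F [-0.47765115 -0.4661355   0.52449918] [ 0.43345503 -0.14824827  0.04021539] 0.2691787922883312
[0.0001, -0.0127, 0.0031] 0.26
[0.0001, -0.0123, 0.0044] 0.36
[0.0002, -0.0118, 0.0057] 0.47
[0.0002, -0.0111, 0.0069] 0.58
[0.0002, -0.0103, 0.0081] 0.69
[0.0002, -0.0094, 0.0091] 0.79
[0.0003, -0.0083, 0.0101] 0.9
```

jog_arm(
  increments=[
    [0, -0.0127, 0.003, 0, 0, 0, 0.1],
    [0, -0.0123, 0.0044, 0, 0, 0, 0.1],
    [0, -0.012, 0.0057, 0, 0, 0, 0.1],
    [0, -0.011, 0.007, 0, 0, 0, 0.1],
    [0, -0.0103, 0.008, 0, 0, 0, 0.1],
  ],
)

```text
time: 5.18
tool_pos: [0.464, -0.1475, 0.1018]
tcp_rot: [-1.22, 1.189, -1.195]
wrist_force: [5.2, -2.6, -9.7]
width: 0.266
```

```bash
python3 arc.py 1.5 8
```

```text
theta 0.7200000000000008 off mm [-0.45025019  0.29654843] F [ 5.21602541 -2.59575137 -9.71279464] [ 0.46399931 -0.14750553  0.10176216] 0.26583101658747593
[0.0002, -0.008, 0.009] 0.82
[0.0002, -0.0074, 0.0093] 0.92
[0.0002, -0.0064, 0.01] 1.01
[0.0003, -0.0054, 0.0106] 1.11
[0.0003, -0.0044, 0.0111] 1.21
[0.0003, -0.0033, 0.0114] 1.31
[0.0003, -0.0021, 0.0117] 1.4
[0.0003, -0.001, 0.0119] 1.5
```

Tracking well.

jog_arm(
  increments=[
    [0, -0.008, 0.009, 0, 0, 0, 0.1],
    [0, -0.0074, 0.0093, 0, 0, 0, 0.1],
    [0, -0.0064, 0.01, 0, 0, 0, 0.1],
    [0, -0.0054, 0.0106, 0, 0, 0, 0.1],
    [0, -0.0044, 0.011, 0, 0, 0, 0.1],
    [0, -0.0033, 0.0114, 0, 0, 0, 0.1],
    [0, -0.002, 0.0117, 0, 0, 0, 0.1],
  ],
)

```text
time: 6.05
tool_pos: [0.5382, -0.1457, 0.1399]
tcp_rot: [-1.227, 1.195, -1.19]
wrist_force: [-2.0, -3.0, -2.2]
width: 0.267
```

```bash
python3 arc.py 2.05 5
```

```text
theta 1.4150000000000014 off mm [-0.30811414  0.70279088] F [-2.01869263 -3.02317813 -2.16923135] [ 0.5382454  -0.14574508  0.13985929] 0.2673379020337916
[0.0004, -0.0003, 0.0158] 1.54
[0.0004, 0.001, 0.0155] 1.67
[0.0004, 0.0029, 0.0152] 1.8
[0.0003, 0.0048, 0.0147] 1.92
[0.0003, 0.0066, 0.014] 2.05
```

jog_arm(
  increments=[
    [0, -0.0003, 0.0158, 0, 0, 0, 0.1],
    [0, 0.001, 0.0155, 0, 0, 0, 0.1],
    [0, 0.003, 0.015, 0, 0, 0, 0.1],
    [0, 0.005, 0.0147, 0, 0, 0, 0.1],
    [0, 0.006, 0.012, 0, 0, 0, 0.1],
    [0, 0, 0, 0, 0, 0, 0.1],
  ],
)

```text
time: 6.8
tool_pos: [0.616, -0.144, 0.1262]
tcp_rot: [-1.231, 1.198, -1.188]
wrist_force: [-6.5, -1.6, 5.0]
width: 0.265
```

```bash
python3 arc.py 2.05 2; python3 - <<'E'
from h import *
c=read_camera("scene")
P,u,v=cloud(c); s=(P[:,0]>.53)&(P[:,0]<.65)&(P[:,2]>.03)&(P[:,2]<.12)&(((P[:,1]>-.235)&(P[:,1]<-.18))|((P[:,1]>-.11)&(P[:,1]<-.06)))
print(s.sum(),np.polyfit(P[s,2],P[s,0],1))
E
```

```text
theta 2.060000000000002 off mm [1.58894024 2.41951777] F [-6.50880508 -1.62870605  5.03952037] [ 0.61598271 -0.14400684  0.12624359] 0.2647947085396591
[-0.0001, 0.0021, -0.0021] 2.06
[-0.0, -0.0003, -0.0005] 2.05
311 [0.39105512 0.5602862 ]
```

jog_arm(
  increments=[
    [0, 0.003, 0.006, 0, 0, 0, 0.1],
    [0, 0, 0, 0, 0, 0, 0.1],
  ],
)

```text
time: 7.1
tool_pos: [0.6174, -0.144, 0.1254]
tcp_rot: [-1.239, 1.208, -1.182]
wrist_force: [0.6, -1.4, -3.2]
width: 0.267
```

```bash
python3 arc.py 2.05 2
```

```text
theta 2.075000000000002 off mm [1.42332122 2.51097036] F [ 0.60497465 -1.37018275 -3.20259202] [ 0.61739734 -0.14398911  0.12541025] 0.2665628204618248
[-0.0001, 0.0018, -0.0027] 2.06
[-0.0, -0.0007, -0.0013] 2.05
```

jog_arm(
  increments=[
    [0, 0, 0, 0, 0, 0, 0.7],
    [0, 0, 0, 0, 0, 0, 0.7],
    [0, 0, 0, 0, 0, 0, 0.7],
    [0, -0.03, 0, 0, 0, 0, 0.7],
    [0, -0.05, 0, 0, 0, 0, 0.9],
    [0, -0.05, -0.02, 0, 0, 0, 1],
    [0, -0.02, -0.04, 0, 0, 0, 1],
    [0, 0, -0.04, 0, 0, 0, 1],
    [0, 0, 0, 0, 0, 0, 1],
  ],
)

```text
time: 8.22
tool_pos: [0.5228, -0.1439, 0.2805]
tcp_rot: [-1.232, 1.204, -1.181]
wrist_force: [0.5, 0.5, 0.3]
width: 1.005
```

```bash
python3 - <<'E'
from h import *
np.set_printoptions(precision=4,suppress=True)
s=readout.read_state(); print(s["tool_pos"])
for n in("wrist","top","scene"):
    c=read_camera(n); cv2.imwrite(f"pics/{n}3.png",c["img"])
    for t in("label","lid_tab","lid_hinge"):
        for m in spotter.spot_point(c,t)[:2]: print(n,t,round(m["p"],2),m["location"],px2w(c,m["location"]))
    P,u,v=cloud(c); q=(P[:,0]>.55)&(P[:,0]<.64)&(P[:,1]>-.235)&(P[:,1]<-.06)&(P[:,2]>.03)&(P[:,2]<.112)
    if n!="scene": 
        Q=P[q]; A=np.c_[Q[:,1:],np.ones(len(Q))]; k=np.linalg.lstsq(A,Q[:,0],rcond=None)[0]; r=abs(Q[:,0]-A@k)<.004
        k=np.linalg.lstsq(A[r],Q[r,0],rcond=None)[0]; print("x=",k,"lean",np.degrees(np.arctan(k[1])),r.sum(), len(r))
    if n=="top":
        q=(P[:,0]>.44)&(P[:,0]<.66)&(P[:,1]>-.27)&(P[:,1]<-.02)&(P[:,2]>.05)&(P[:,2]<.14); print(P[q].min(0),P[q].max(0))
E
```

```text
[ 0.5228 -0.1439  0.2805]
wrist lid_tab 0.73 [323.5, 125.0] [ 0.5566 -0.143   0.0175]
wrist lid_tab 0.65 [324.1, 69.3] [ 0.6112 -0.1421  0.1295]
wrist lid_hinge 0.77 [32.4, 288.5] [0.3375 0.2307 0.0197]
wrist lid_hinge 0.67 [326.3, 124.6] [ 0.5571 -0.1462  0.0175]
x= [-0.0179  0.4237  0.554 ] lean 22.961833205330205 6550 7114
top label 0.73 [213.4, 290.7] [0.2691 0.2891 0.0353]
top label 0.69 [348.6, 180.2] [ 0.5243 -0.075   0.3792]
top lid_tab 0.66 [229.8, 328.0] [0.1649 0.2396 0.0281]
top lid_hinge 0.64 [238.4, 264.6] [0.3444 0.2259 0.0003]
top lid_hinge 0.61 [366.5, 197.1] [ 0.5482 -0.1557  0.0144]
x= [-0.004   0.4384  0.5516] lean 23.670428536141447 183 197
[ 0.565  -0.1132  0.0503] [ 0.6031 -0.0436  0.1137]
scene label 0.82 [279.2, 202.0] [ 0.5911 -0.0809  0.0799]
scene label 0.6 [482.1, 241.3] [0.2766 0.2903 0.0352]
scene lid_tab 0.97 [258.3, 178.1] [ 0.6086 -0.1442  0.1255]
scene lid_tab 0.77 [484.1, 215.8] [0.1708 0.2347 0.0325]
scene lid_hinge 0.94 [276.7, 207.6] [ 0.5696 -0.1279  0.0305]
scene lid_hinge 0.62 [444.7, 241.8] [0.3369 0.2323 0.0269]
```

View pics/wrist3.png

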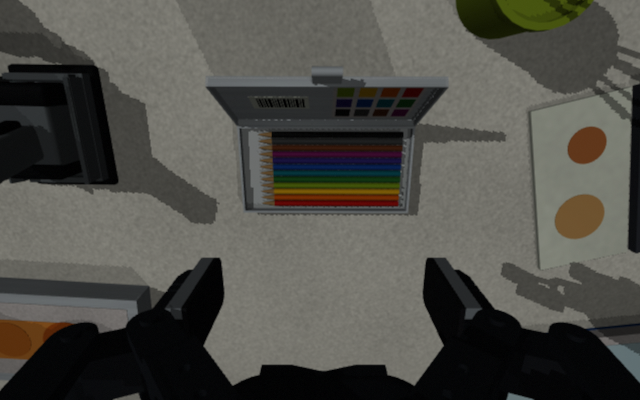

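The wrist view shows the lid standing back with the white barcode label at (280,103) in the left half and the colour chart on the right. The tab sits at the height expected for 2.0 rad. Next is the cradle.

```bash
python3 - <<'E'
from h import *
rows([((.49,.155,.27),down(.0,-1),7)])
E
```

```text
[-0.0428, 0.0015, -0.0038, 0.003, 0.004, -0.0]
[-0.0428, 0.0015, -0.0039, 0.003, 0.004, -0.0]
[-0.0428, 0.0015, -0.0041, 0.003, 0.004, -0.0]
[-0.0428, 0.0015, -0.0043, 0.002, 0.004, -0.0]
[-0.0428, 0.0014, -0.0045, 0.003, 0.003, -0.001]
[-0.0427, 0.0014, -0.0046, 0.002, 0.004, -0.0]
[-0.0427, 0.0014, -0.0048, 0.003, 0.003, -0.001]
```

jog_arm(
  increments=[
    [-0.043, 0.0015, -0.004, 0.003, 0.004, 0, 1],
    [-0.043, 0.0015, -0.004, 0.003, 0.004, 0, 1],
    [-0.043, 0.0015, -0.004, 0.003, 0.004, 0, 1],
    [-0.043, 0.0015, -0.004, 0.003, 0.004, 0, 1],
    [-0.043, 0.0015, -0.0045, 0.003, 0.004, 0, 1],
    [-0.043, 0.0015, -0.0045, 0.003, 0.004, 0, 1],
    [-0.04, 0.0015, -0.005, 0.003, 0.004, 0, 1],
    [0, 0, 0, 0, 0, 0, 1],
    [0, 0, 0, 0, 0, 0, 1],
  ],
)

```text
time: 9.95
tool_pos: [0.4909, 0.1616, 0.2694]
tcp_rot: [-1.202, 1.21, -1.214]
wrist_force: [-0.3, -0.8, 0.3]
width: 1.002
```

```bash
python3 - <<'E'
from h import *
np.set_printoptions(precision=4,suppress=True)
s=readout.read_state(); print(s["tool_pos"],s["q"])
c=read_camera("wrist"); cv2.imwrite("pics/w4.png",c["img"])
for t in("scanner_grip","scanner_window","cradle","scanner"):
    for m in spotter.spot_point(c,t)[:1]: print(t,m["p"],m["location"],px2w(c,m["location"]))
P,u,v=cloud(c);P=P.astype(np.float32)
def rect(z0,z1,n):
    q=(P[:,0]>.44)&(P[:,0]<.65)&(P[:,1]>.07)&(P[:,1]<.24)&(P[:,2]>z0)&(P[:,2]<z1); Q=P[q]
    print(n,len(Q),cv2.minAreaRect(np.ascontiguousarray(Q[:,:2])),np.median(Q[:,2]))
rect(.024,.056,"cradle");rect(.043,.053,"lips");rect(.14,.152,"handle top");rect(.056,.072,"head top")
E
```

```text
[0.4909 0.1616 0.2694] [ 0.2697 -0.0562  1.9107  0.0003  1.2817  1.845 ]
scanner_grip 0.9 [329.8, 146.5] [0.5284 0.1569 0.1498]
scanner_window 0.6 [327.8, 64.3] [0.59   0.1573 0.0644]
scanner 0.83 [329.6, 124.7] [0.5421 0.1568 0.1303]
cradle 3240 ((0.5443371534347534, 0.15384595096111298), (0.1164451465010643, 0.08645954728126526), 0.6445282101631165) 0.044675786
lips 1852 ((0.5446147322654724, 0.1538468599319458), (0.10973641276359558, 0.0864713117480278), 0.6801789402961731) 0.048519082
handle top 1843 ((0.5215806365013123, 0.15482698380947113), (0.03698134049773216, 0.028569867834448814), 0.0630524680018425) 0.1477121
head top 3951 ((0.546120285987854, 0.15445315837860107), (0.059563033282756805, 0.09618034213781357), 89.7100601196289) 0.06307431
```

View pics/w4.png

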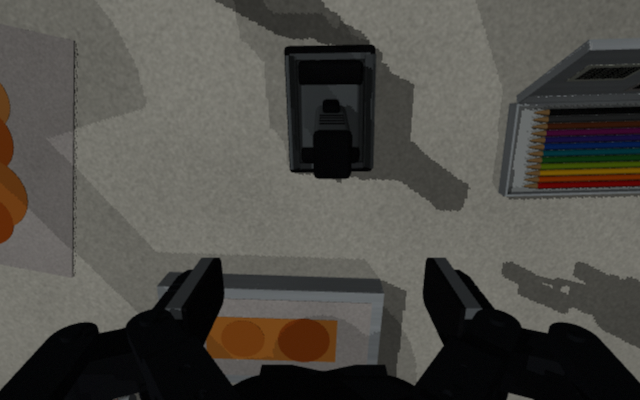

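The scanner handle top is at (332,155). The cradle is about square to the world axes, with the grip at (0.5245,0.1545,0.122).

```bash
python3 - <<'E'
from h import *
rows([((.5245,.1545,.2),down(.0,-1),3),((.5245,.1545,.117),down(0,-1),4)])
E
```

```text
[0.0021, 0.0232, 0.011, -0.002, -0.002, -0.001]
[0.0021, 0.0232, 0.0111, -0.002, -0.002, -0.001]
[0.0021, 0.0232, 0.0111, -0.001, -0.003, -0.0]
[-0.0, 0.0208, -0.0, -0.0, 0.0, -0.0]
[-0.0, 0.0207, -0.0, -0.0, 0.0, -0.0]
[-0.0, 0.0208, -0.0, -0.0, 0.0, -0.0]
[-0.0, 0.0207, -0.0001, -0.0, 0.0, -0.0]
```

jog_arm(
  increments=[
    [0.002, 0.023, 0.011, -0.002, -0.002, -0.001, 1],
    [0.002, 0.023, 0.011, -0.002, -0.002, -0.001, 1],
    [0.002, 0.023, 0.011, -0.001, -0.003, 0, 1],
    [0, 0, 0, 0, 0, 0, 1],
    [0, 0.02, 0, 0, 0, 0, 1],
    [0, 0.02, 0, 0, 0, 0, 1],
    [0, 0.02, 0, 0, 0, 0, 1],
    [0, 0.01, 0, 0, 0, 0, 1],
    [0, 0, 0, 0, 0, 0, 1],
  ],
)

```text
time: 11.32
tool_pos: [0.5272, 0.1512, 0.1294]
tcp_rot: [-1.2, 1.21, -1.216]
wrist_force: [0.4, 1.0, 1.1]
width: 1.0
```

```bash
python3 - <<'E'
from h import *
s=readout.read_state();print(s["tool_pos"])
rows([((.5245,.1545,.117),down(.0,-1),1)])
E
```

```text
[0.52716738 0.1511712  0.12944523]
[-0.0033, 0.0124, -0.0028, -0.006, -0.007, -0.002]
```

jog_arm(
  increments=[
    [-0.0033, 0.0125, -0.0028, -0.006, -0.007, -0.002, 1],
    [0, 0, 0, 0, 0, 0, 0.6],
    [0, 0, 0, 0, 0, 0, 0.6],
  ],
)

```text
time: 11.7
tool_pos: [0.5254, 0.1552, 0.1178]
tcp_rot: [-1.207, 1.206, -1.209]
wrist_force: [-0.2, 0.2, -0.7]
width: 0.613
```

```bash
python3 - <<'E'
from h import *
s=readout.read_state();print(s["tool_pos"])
rows([((.5245,.1545,.117),down(.0,-1),1)])
E
```

```text
[0.52543084 0.1552415  0.11784354]
[0.0007, 0.0008, -0.0009, -0.003, 0.001, -0.0]
```

Well aligned, so I'll grip.

jog_arm(
  increments=[
    [0.0007, 0.0005, -0.001, -0.003, 0, 0, 0.4],
    [0, 0, 0, 0, 0, 0, 0.1],
    [0, 0, 0, 0, 0, 0, 0.1],
    [0, 0, 0, 0, 0, 0, 0.1],
    [0, 0, 0, 0, 0, 0, 0.1],
  ],
  force=60,
)

```text
time: 12.32
tool_pos: [0.5248, 0.1546, 0.1179]
tcp_rot: [-1.209, 1.208, -1.208]
wrist_force: [-0.3, 0.2, -0.4]
width: 0.322
```

```bash
python3 - <<'E'
from h import *
s=readout.read_state();print({k:np.round(s[k],5).tolist() for k in("time","tool_pos","tcp_rot","q","width","wrist_force")})
E
```

```text
{'time': 12.325, 'tool_pos': [0.52476, 0.15463, 0.11792], 'tcp_rot': [-1.20878, 1.20824, -1.20814], 'q': [0.2407, 0.13847, 2.00351, 0.00062, 0.99886, 1.81002], 'width': 0.32176, 'wrist_force': [-0.33812, 0.15148, -0.43955]}
```

jog_arm(
  increments=[
    [0, -0.01, 0, 0, 0, 0, 0.1],
    [0, -0.015, 0, 0, 0, 0, 0.1],
    [0, -0.02, 0, 0, 0, 0, 0.1],
    [0, -0.03, 0, 0, 0, 0, 0.1],
    [0, -0.03, 0, 0, 0, 0, 0.1],
    [0, -0.03, 0, 0, 0, 0, 0.1],
    [0, -0.03, 0, 0, 0, 0, 0.1],
    [0, 0, 0, 0, 0, 0, 0.1],
    [0, 0, 0, 0, 0, 0, 0.1],
  ],
)

```text
time: 13.45
tool_pos: [0.5236, 0.154, 0.2933]
tcp_rot: [-1.208, 1.207, -1.209]
wrist_force: [-0.1, 0.8, -2.7]
width: 0.317
```

```bash
cat > aim.py <<'E'
from h import *
L=np.array([.580,-.101,.061]); yaw=.02; t=np.pi/2-(2.0-np.pi/2)  # 
al=2.0-np.pi/2
a=np.array([np.cos(al)*np.cos(yaw),np.cos(al)*np.sin(yaw),-np.sin(al)])
x=-np.array([-np.sin(yaw),np.cos(yaw),0]); Ra=np.c_[x,np.cross(a,x),a]
W=np.array([0,.075,.068])
Tgt=L-.10*a-Ra@W
E
python3 - <<'E'
from aim import *
s=readout.read_state();print(s["tool_pos"],s["width"],s["wrist_force"]);print(Tgt,Ra)
rows([((.44,-.10,.30),down(.02,-1),7)])
E
```

```text
[0.5235513  0.15395874 0.29328237] 0.3174966551001194 [-0.11615414  0.82788162 -2.65247537]
[ 0.45847335 -0.10343086  0.19910998] [[ 0.01999867 -0.41606361  0.90911557]
 [-0.99980001 -0.00832238  0.01818474]
 [-0.         -0.90929743 -0.41614684]]
[0.0363, -0.001, -0.012, -0.0, -0.003, -0.0]
[0.0362, -0.001, -0.0121, -0.0, -0.003, -0.0]
[0.0362, -0.001, -0.0122, -0.0, -0.003, -0.0]
[0.0362, -0.001, -0.0123, -0.001, -0.003, -0.0]
[0.0361, -0.001, -0.0124, -0.0, -0.002, -0.0]
[0.0361, -0.001, -0.0124, -0.001, -0.003, -0.0]
[0.036, -0.001, -0.0126, -0.0, -0.002, -0.001]
```

jog_arm(
  increments=[
    [0.036, -0.001, -0.012, 0, -0.003, 0, 0.1],
    [0.036, -0.001, -0.012, 0, -0.003, 0, 0.1],
    [0.036, -0.001, -0.012, 0, -0.003, 0, 0.1],
    [0.036, -0.001, -0.012, 0, -0.003, 0, 0.1],
    [0.036, -0.001, -0.012, 0, -0.003, 0, 0.1],
    [0.036, -0.001, -0.012, 0, -0.003, 0, 0.1],
    [0.028, -0.001, -0.01, 0, -0.002, 0, 0.1],
    [0, 0, 0, 0, 0, 0, 0.1],
    [0, 0, 0, 0, 0, 0, 0.1],
  ],
)

```text
time: 14.58
tool_pos: [0.4338, -0.0966, 0.2841]
tcp_rot: [-1.235, 1.211, -1.179]
wrist_force: [0.8, 0.5, -2.7]
width: 0.319
```

```bash
python3 - <<'E'
from aim import *
np.set_printoptions(precision=4,suppress=True)
s=readout.read_state();print(s["tool_pos"],s["width"],s["wrist_force"])
c=read_camera("wrist"); cv2.imwrite("pics/w5.png",c["img"])
for t in("label","lid_tab","lid_hinge","scanner_window"):
    for m in spotter.spot_point(c,t)[:2]: print(t,round(m["p"],2),m["location"],px2w(c,m["location"]))
g=c["img"].astype(int).sum(2)
P,u,v=cloud(c); q=(P[:,0]>.558)&(P[:,0]<.63)&(P[:,1]>-.24)&(P[:,1]<-.06)&(P[:,2]>.03)&(P[:,2]<.112)
Q=P[q]; A=np.c_[Q[:,1:],np.ones(len(Q))]; k=np.linalg.lstsq(A,Q[:,0],rcond=None)[0]; r=abs(Q[:,0]-A@k)<.004
k=np.linalg.lstsq(A[r],Q[r,0],rcond=None)[0]; print("x=",k,"lean",np.degrees(np.arctan(k[1])),r.sum(), len(r))
rows([(Tgt+[0,0,.04],Ra,5),(Tgt,Ra,3)])
E
```

```text
[ 0.4338 -0.0966  0.2841] 0.31882079878015207 [ 0.7817  0.5442 -2.7386]
label 0.76 [17.4, 275.2] [0.274  0.2824 0.0359]
lid_tab 0.72 [75.5, 337.0] [0.1763 0.2337 0.0307]
lid_hinge 0.98 [369.7, 38.8] [ 0.5554 -0.1416  0.0171]
lid_hinge 0.84 [56.4, 221.7] [0.3389 0.2343 0.0156]
scanner_window 0.66 [325.5, 103.2] [ 0.5017 -0.0959  0.2198]
x= [-0.0188  0.4403  0.5526] lean 23.76472763341545 4498 4498
[0.0016, 0.0091, 0.0049, -0.082, 0.001, -0.0]
[0.0016, 0.0087, 0.0057, -0.081, 0.001, -0.0]
[0.0015, 0.0082, 0.0064, -0.082, 0.001, -0.0]
[0.0015, 0.0076, 0.007, -0.081, 0.001, -0.001]
[0.0016, 0.0071, 0.0076, -0.082, 0.002, -0.0]
[-0.0, 0.0121, 0.0055, 0.0, -0.0, -0.0]
[-0.0, 0.0121, 0.0056, 0.0, -0.0, -0.0]
[-0.0, 0.0121, 0.0055, 0.0, -0.0, -0.0]
```

View pics/w5.png

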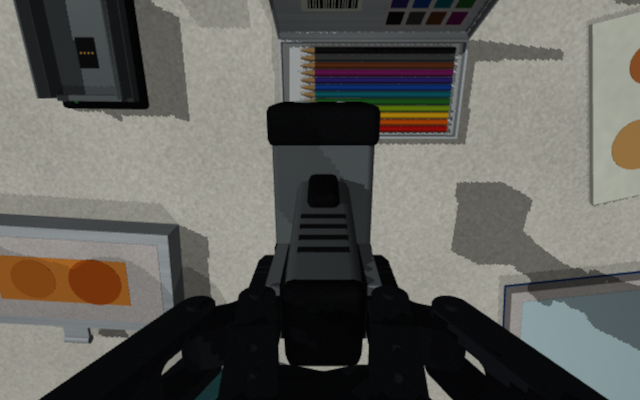

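jog_arm(
  increments=[
    [0.0016, 0.009, 0.005, -0.082, 0.001, 0, 0.1],
    [0.0016, 0.0087, 0.0057, -0.082, 0.001, 0, 0.1],
    [0.0015, 0.008, 0.0064, -0.082, 0.001, 0, 0.1],
    [0.0015, 0.0076, 0.007, -0.082, 0.001, 0, 0.1],
    [0.0015, 0.007, 0.0076, -0.082, 0.001, 0, 0.1],
    [0, 0, 0, 0, 0, 0, 0.1],
    [0, 0, 0, 0, 0, 0, 0.1],
  ],
)

```text
time: 15.7
tool_pos: [0.4638, -0.1001, 0.2401]
tcp_rot: [-1.538, 1.496, -0.957]
wrist_force: [-0.2, -0.2, -2.2]
width: 0.319
```

```bash
python3 - <<'E'
from aim import *
np.set_printoptions(precision=4,suppress=True)
s=readout.read_state();print(s["tool_pos"],s["width"],s["q"])
M=R.from_rotvec(s["tcp_rot"]).as_matrix();print("window",s["tool_pos"]+M@W,"axis",M[:,2],"want",a)
rows([(Tgt,Ra,4)])
c=read_camera("wrist");cv2.imwrite("pics/w6.png",c["img"])
print(spotter.spot_point(c,"label")[:1])
T=np.linalg.inv(c["world_from_camera"]);p=T[:3,:3]@L+T[:3,3];print("label proj",p[0]/p[2]*c["fx"]+c["cx"],p[1]/p[2]*c["fy"]+c["cy"])
# white label search in wrist3 is at older pose; from scene camera
c=read_camera("scene");cv2.imwrite("pics/s6.png",c["img"]);print([(m["p"],m["location"],px2w(c,m["location"])) for m in spotter.spot_point(c,"label")[:1]])
T=np.linalg.inv(c["world_from_camera"]);p=T[:3,:3]@L+T[:3,3];print("label proj",p[0]/p[2]*c["fx"]+c["cx"],p[1]/p[2]*c["fy"]+c["cy"])
E
```

```text
[ 0.4638 -0.1001  0.2401] 0.3194827240715869 [-0.1987  0.1697  1.7852 -0.0944  1.6098  1.3616]
window [ 0.494  -0.0993  0.1435] axis [ 0.9074  0.0246 -0.4196] want [ 0.9091  0.0182 -0.4161]
[0.0008, 0.0099, 0.0031, 0.001, 0.002, 0.001]
[0.0008, 0.0099, 0.0031, 0.001, 0.001, 0.001]
[0.0008, 0.0098, 0.003, 0.001, 0.002, 0.001]
[0.0008, 0.0099, 0.003, 0.001, 0.001, 0.0]
[{'location': [0.6, 221.6], 'p': 0.66}]
label proj 330.20048142794303 -97.76052855050227
[(0.71, [279.3, 203.7], array([ 0.5861, -0.0886,  0.0691]))]
label proj 278.66733121194244 203.51725050363578
```

jog_arm(
  increments=[
    [0.0008, 0.01, 0.003, 0.001, 0.002, 0.001, 0.1],
    [0.0008, 0.01, 0.003, 0.001, 0.002, 0.001, 0.1],
    [0.0008, 0.01, 0.003, 0.001, 0.001, 0.001, 0.1],
    [0.0008, 0.0085, 0.003, 0.001, 0.001, 0, 0.1],
    [0, 0, 0, 0, 0, 0, 0.1],
    [0, 0, 0, 0, 0, 0, 0.1],
  ],
)

```text
time: 16.65
tool_pos: [0.4568, -0.1042, 0.1983]
tcp_rot: [-1.528, 1.5, -0.966]
wrist_force: [-0.1, 0.1, -2.0]
width: 0.32
```

```bash
python3 - <<'E'
from aim import *
np.set_printoptions(precision=4,suppress=True)
s=readout.read_state();print(s["tool_pos"],s["width"])
M=R.from_rotvec(s["tcp_rot"]).as_matrix();w=s["tool_pos"]+M@W;ax=M[:,2];d=L-w
print("window",w,"dist",np.linalg.norm(d),"ax miss",(d-ax*(d@ax))*1e3,"ang",np.degrees(np.arccos(ax@a)))
rows([(Tgt,Ra,1)])
c=read_camera("scene");cv2.imwrite("pics/s7.png",cv2.resize(c["img"][120:300,180:420],None,fx=3,fy=3,interpolation=cv2.INTER_CUBIC))
for t in("scanner_window","label","scanner_grip"): print(t,[(round(m["p"],2),m["location"],px2w(c,m["location"])) for m in spotter.spot_point(c,t)[:1]])
T=np.linalg.inv(c["world_from_camera"])
for q in(L,w): p=T[:3,:3]@q+T[:3,3];print("proj",p[0]/p[2]*c["fx"]+c["cx"],p[1]/p[2]*c["fy"]+c["cy"])
E
```

```text
[ 0.4568 -0.1042  0.1983] 0.32002116928445
window [ 0.4876 -0.1037  0.1018] dist 0.10108615058665896 ax miss [0.4586 0.995  1.0467] ang 0.15279471771751998
[-0.0007, -0.0015, 0.0012, -0.002, -0.002, -0.0]
scanner_window [(0.69, [306.2, 177.9], array([ 0.4872, -0.1064,  0.102 ]))]
label [(0.95, [482.8, 242.3], array([0.2791, 0.2934, 0.0354]))]
scanner_grip [(0.81, [315.5, 139.1], array([ 0.4738, -0.086 ,  0.2147]))]
proj 278.66733121194244 203.51725050363578
proj 306.7294862031129 178.38273585368316
```

View pics/s7.png

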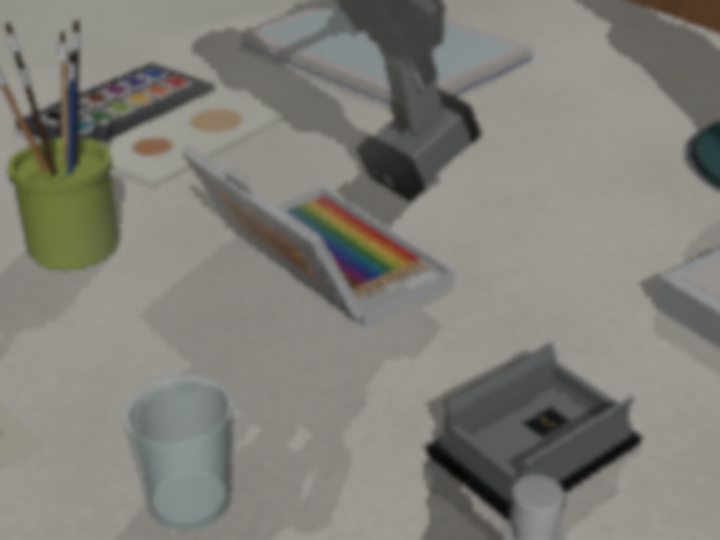

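The scene view shows the scanner window at (306,178), facing the open lid and clear of the tin. It is 101 mm away, about 1.5 mm off axis and 0.2° off square. Holding there.

jog_arm(
  increments=[
    [-0.0007, -0.0005, 0.001, -0.001, -0.001, 0, 0.1],
    [0, 0, 0, 0, 0, 0, 0.1],
    [0, 0, 0, 0, 0, 0, 0.1],
    [0, 0, 0, 0, 0, 0, 0.1],
    [0, 0, 0, 0, 0, 0, 0.1],
    [0, 0, 0, 0, 0, 0, 0.1],
    [0, 0, 0, 0, 0, 0, 0.1],
    [0, 0, 0, 0, 0, 0, 0.1],
    [0, 0, 0, 0, 0, 0, 0.1],
    [0, 0, 0, 0, 0, 0, 0.1],
  ],
)

```text
time: 18.1
tool_pos: [0.4586, -0.1034, 0.1992]
tcp_rot: [-1.528, 1.498, -0.966]
wrist_force: [0.5, -0.7, -2.2]
width: 0.318
```

jog_arm(
  increments=[
    [0, 0, 0, 0, 0, 0, 0.1],
    [0, 0, 0, 0, 0, 0, 0.1],
    [0, 0, 0, 0, 0, 0, 0.1],
    [0, 0, 0, 0, 0, 0, 0.1],
    [0, 0, 0, 0, 0, 0, 0.1],
    [0, 0, 0, 0, 0, 0, 0.1],
    [0, 0, 0, 0, 0, 0, 0.1],
    [0, 0, 0, 0, 0, 0, 0.1],
  ],
)

```text
time: 19.1
tool_pos: [0.4586, -0.1034, 0.1992]
tcp_rot: [-1.528, 1.498, -0.966]
wrist_force: [-1.5, -0.9, -2.5]
width: 0.318
```

```bash
python3 - <<'E'
from aim import *
np.set_printoptions(precision=4,suppress=True)
s=readout.read_state();M=R.from_rotvec(s["tcp_rot"]).as_matrix();w=s["tool_pos"]+M@W;ax=M[:,2];d=L-w
print("dist",np.linalg.norm(d),"ax miss",(d-ax*(d@ax))*1e3,"ang",np.degrees(np.arccos(ax@a)),abs(s["joint_vel"]).max())
rows([((.43,-.10,.29),down(.0,-1),5),((.5248,.1546,.29),down(0,-1),7)])
E
```

```text
dist 0.09968091645654019 ax miss [-0.2861  0.1065 -0.6256] ang 0.17479701361717168 0.0017204664813645766
[-0.0008, -0.0142, -0.0127, 0.085, 0.004, 0.001]
[-0.0007, -0.0152, -0.0115, 0.085, 0.004, 0.001]
[-0.0007, -0.0161, -0.0101, 0.085, 0.004, 0.001]
[-0.0007, -0.0169, -0.0087, 0.086, 0.004, 0.001]
[-0.0007, -0.0176, -0.0073, 0.085, 0.003, 0.001]
[-0.0364, 0.0, 0.0135, 0.0, 0.0, -0.0]
[-0.0364, 0.0, 0.0136, 0.0, 0.0, -0.0]
[-0.0364, 0.0, 0.0135, 0.0, 0.0, -0.0]
[-0.0364, 0.0, 0.0136, 0.0, 0.0, -0.0]
[-0.0363, 0.0, 0.0135, 0.0, 0.0, -0.0]
[-0.0364, 0.0, 0.0136, 0.0, 0.0, -0.0]
[-0.0363, 0.0, 0.0135, 0.0, 0.0, -0.0]
```

It held still for about 2 s with negligible error. Now back to the cradle.

jog_arm(
  increments=[
    [-0.0008, -0.014, -0.0127, 0.085, 0.004, 0.001, 0.1],
    [-0.0007, -0.015, -0.0115, 0.085, 0.004, 0.001, 0.1],
    [-0.0007, -0.016, -0.01, 0.085, 0.004, 0.001, 0.1],
    [-0.0007, -0.017, -0.0087, 0.085, 0.004, 0.001, 0.1],
    [-0.0007, -0.018, -0.0073, 0.085, 0.003, 0.001, 0.1],
    [0, 0, 0, 0, 0, 0, 0.1],
  ],
)

```text
time: 19.85
tool_pos: [0.4278, -0.0998, 0.2916]
tcp_rot: [-1.204, 1.205, -1.212]
wrist_force: [0.8, 0.9, -2.8]
width: 0.321
```

jog_arm(
  increments=[
    [-0.036, 0, 0.013, 0, 0, 0, 0.1],
    [-0.036, 0, 0.013, 0, 0, 0, 0.1],
    [-0.036, 0, 0.013, 0, 0, 0, 0.1],
    [-0.036, 0, 0.013, 0, 0, 0, 0.1],
    [-0.036, 0, 0.013, 0, 0, 0, 0.1],
    [-0.036, 0, 0.013, 0, 0, 0, 0.1],
    [-0.03, 0, 0.01, 0, 0, 0, 0.1],
    [0, 0, 0, 0, 0, 0, 0.1],
    [0, 0, 0, 0, 0, 0, 0.1],
  ],
)

```text
time: 20.98
tool_pos: [0.5165, 0.1534, 0.278]
tcp_rot: [-1.232, 1.223, -1.205]
wrist_force: [0.6, -0.1, -3.1]
width: 0.318
```

```bash
python3 - <<'E'
from h import *
s=readout.read_state();print(s["tool_pos"],s["width"])
G=R.from_rotvec([-1.20878,1.20824,-1.20814]).as_matrix()
rows([((.5248,.1546,.20),G,4)])
E
```

```text
[0.51653336 0.15339059 0.27801807] 0.3176894538792609
[-0.0005, 0.0194, 0.0025, 0.006, -0.001, 0.002]
[-0.0004, 0.0195, 0.0024, 0.006, -0.0, 0.002]
[-0.0004, 0.0195, 0.0023, 0.006, -0.001, 0.003]
[-0.0003, 0.0195, 0.0022, 0.006, -0.0, 0.002]
```

jog_arm(
  increments=[
    [-0.0005, 0.019, 0.0025, 0.006, -0.001, 0.002, 0.1],
    [-0.0004, 0.019, 0.0024, 0.006, 0, 0.002, 0.1],
    [-0.0004, 0.019, 0.0023, 0.006, -0.001, 0.003, 0.1],
    [-0.0003, 0.015, 0.0022, 0.006, 0, 0.002, 0.1],
    [0, 0, 0, 0, 0, 0, 0.1],
    [0, 0, 0, 0, 0, 0, 0.1],
  ],
)

```text
time: 21.72
tool_pos: [0.5242, 0.1497, 0.2023]
tcp_rot: [-1.211, 1.213, -1.213]
wrist_force: [0.5, -0.5, -2.2]
width: 0.32
```

```bash
cat > b.py <<'E'
from h import *
import sys
s=readout.read_state();print(s["tool_pos"],s["width"],s["wrist_force"])
G=R.from_rotvec([-1.20878,1.20824,-1.20814]).as_matrix()
rows([((.5248,.1546,float(sys.argv[1])),G,int(sys.argv[2]))])
E
python3 b.py .175 1
```

```text
[0.52418045 0.14965931 0.20234342] 0.32036950565224637 [ 0.49139842 -0.49611195 -2.19592986]
[-0.005, 0.0273, 0.0007, 0.003, -0.005, 0.003]
```

jog_arm(
  increments=[
    [-0.005, 0.014, 0.0007, 0.003, -0.005, 0.003, 0.1],
    [0, 0.014, 0, 0, 0, 0, 0.1],
    [0, 0, 0, 0, 0, 0, 0.1],
    [0, 0, 0, 0, 0, 0, 0.1],
  ],
)

```text
time: 22.22
tool_pos: [0.5257, 0.1553, 0.1737]
tcp_rot: [-1.207, 1.207, -1.209]
wrist_force: [0.2, 0.3, -2.3]
width: 0.32
```

```bash
python3 b.py .155 1
```

```text
[0.52566616 0.15533032 0.17367796] 0.3201601885410995 [ 0.15579739  0.29900417 -2.3275231 ]
[0.0007, 0.0187, -0.0009, -0.002, 0.0, -0.0]
```

Within 1 mm, so I'll lower in steps.

jog_arm(
  increments=[
    [0.0007, 0.015, -0.0009, -0.002, 0, 0, 0.1],
    [0, 0.012, 0, 0, 0, 0, 0.1],
    [0, 0.008, 0, 0, 0, 0, 0.1],
    [0, 0, 0, 0, 0, 0, 0.1],
  ],
)

```text
time: 22.72
tool_pos: [0.5245, 0.1545, 0.136]
tcp_rot: [-1.209, 1.209, -1.207]
wrist_force: [0.0, -0.2, -2.3]
width: 0.318
```

```bash
python3 b.py .1185 3
```

```text
[0.52454461 0.15453839 0.13601863] 0.3176622484670647 [ 0.01274901 -0.19802221 -2.29372342]
[-0.0, 0.0058, 0.0001, 0.0, 0.0, -0.0]
[-0.0, 0.0059, 0.0001, 0.0, 0.0, -0.0]
[-0.0, 0.0058, 0.0001, 0.001, 0.0, -0.0]
```

jog_arm(
  increments=[
    [0, 0.006, 0, 0, 0, 0, 0.1],
    [0, 0.006, 0, 0, 0, 0, 0.1],
    [0, 0.005, 0, 0, 0, 0, 0.1],
    [0, 0, 0, 0, 0, 0, 0.1],
  ],
)

```text
time: 23.22
tool_pos: [0.5251, 0.1547, 0.1184]
tcp_rot: [-1.208, 1.208, -1.208]
wrist_force: [-0.1, 0.3, -2.5]
width: 0.322
```

```bash
python3 b.py .1178 1
```

```text
[0.52514951 0.15468579 0.11839838] 0.32246045206122037 [-0.13425186  0.29918083 -2.54586725]
[0.0001, 0.0006, -0.0004, -0.001, 0.0, -0.0]
```

Still carrying the weight. I'll go down the last bit until contact.

jog_arm(
  increments=[
    [0, 0.0008, 0, 0, 0, 0, 0.1],
    [0, 0.0005, 0, 0, 0, 0, 0.1],
    [0, 0, 0, 0, 0, 0, 0.1],
  ],
)

```text
time: 23.6
tool_pos: [0.5257, 0.1549, 0.1181]
tcp_rot: [-1.207, 1.207, -1.208]
wrist_force: [0.3, 0.5, -2.6]
width: 0.322
```

```bash
python3 b.py .1175 1
```

```text
[0.52572387 0.15487343 0.11807456] 0.3218158322900348 [ 0.26092137  0.51449834 -2.59013732]
[0.0003, 0.0006, -0.0009, -0.002, 0.0, -0.001]
```

jog_arm(
  increments=[
    [0.0003, 0.002, -0.001, -0.002, 0, -0.001, 0.1],
    [0, 0.002, 0, 0, 0, 0, 0.1],
  ],
)

```text
time: 23.85
tool_pos: [0.5261, 0.1551, 0.1178]
tcp_rot: [-1.207, 1.206, -1.208]
wrist_force: [-8.0, -1.9, 13.8]
width: 0.316
```

```bash
python3 b.py .1175 1
```

```text
[0.52605233 0.15506983 0.11784658] 0.31610284159746177 [-8.03168939 -1.92487472 13.83044283]
[0.0005, 0.0003, -0.0013, -0.002, 0.001, -0.0]
```

Floor contact reached. Releasing and retreating upward.

jog_arm(
  increments=[
    [0, 0, 0, 0, 0, 0, 0.1],
    [0, 0, 0, 0, 0, 0, 0.5],
    [0, 0, 0, 0, 0, 0, 0.8],
    [0, 0, 0, 0, 0, 0, 0.9],
    [0, 0, 0, 0, 0, 0, 1],
  ],
)

```text
time: 24.48
tool_pos: [0.5273, 0.1553, 0.1186]
tcp_rot: [-1.204, 1.205, -1.209]
wrist_force: [0.4, 0.7, 0.7]
width: 1.002
```

jog_arm(
  increments=[
    [0, -0.02, 0, 0, 0, 0, 1],
    [0, -0.04, 0, 0, 0, 0, 1],
    [0, -0.05, 0, 0, 0, 0, 1],
    [0, -0.05, 0, 0, 0, 0, 1],
    [0, 0, -0.04, 0, 0, 0, 1],
    [0, 0, 0, 0, 0, 0, 1],
    [0, 0, 0, 0, 0, 0, 1],
  ],
)

```text
time: 25.35
tool_pos: [0.4855, 0.1549, 0.2827]
tcp_rot: [-1.205, 1.206, -1.209]
wrist_force: [0.7, 0.9, 0.8]
width: 1.005
```

```bash
python3 - <<'E'
from h import *
np.set_printoptions(precision=4,suppress=True)
print(readout.read_state()["tool_pos"],readout.read_state()["wrist_force"])
c=read_camera("wrist")
P,u,v=cloud(c);P=P.astype(np.float32)
def rect(z0,z1,n):
    q=(P[:,0]>.44)&(P[:,0]<.65)&(P[:,1]>.07)&(P[:,1]<.24)&(P[:,2]>z0)&(P[:,2]<z1); Q=P[q]
    print(n,len(Q),cv2.minAreaRect(np.ascontiguousarray(Q[:,:2])),np.median(Q[:,2]))
rect(.043,.053,"lips");rect(.14,.152,"handle top");rect(.056,.072,"head top")
w=c["img"]
for n in("top","scene"):
    c=read_camera(n)
    for t in("lid_tab","water_jar","spray_bottle","brush_pot"): print(n,t,[(round(m["p"],2),m["location"],px2w(c,m["location"])) for m in spotter.spot_point(c,t)[:1]])
cv2.imwrite("pics/end.png",c["img"])
E
```

```text
[0.4855 0.1549 0.2827] [0.7125 0.9322 0.7724]
lips 1765 ((0.544538140296936, 0.1538887619972229), (0.10976739227771759, 0.08669187873601913), 0.5854389071464539) 0.04848549
handle top 1717 ((0.5232763290405273, 0.15527132153511047), (0.03668306767940521, 0.028537079691886902), 0.02362377941608429) 0.14767809
head top 3719 ((0.5483134984970093, 0.15557387471199036), (0.05938556417822838, 0.09550425410270691), 89.87297821044922) 0.06313017
top lid_tab [(0.79, [369.1, 171.4], array([ 0.603 , -0.1515,  0.1232]))]
top water_jar [(0.86, [304.8, 130.0], array([0.7391, 0.0316, 0.0703]))]
top spray_bottle []
top brush_pot [(0.57, [416.4, 157.4], array([ 0.6534, -0.2934,  0.0898]))]
scene lid_tab [(0.85, [261.0, 176.6], array([ 0.4854, -0.3459,  0.0028]))]
scene water_jar [(0.86, [243.6, 285.3], array([0.7822, 0.0724, 0.0347]))]
scene spray_bottle [(0.93, [355.1, 355.2], array([0.724 , 0.3288, 0.046 ]))]
scene brush_pot [(0.62, [205.0, 200.6], array([ 0.7039, -0.2771,  0.0302]))]
```

View pics/end.png

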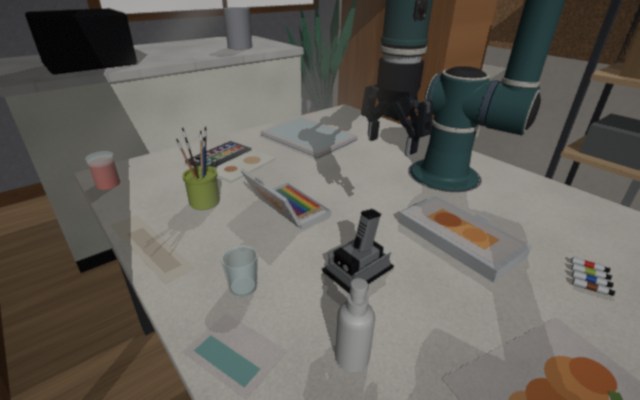

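The final scene view shows the tin wide open at (290,195), the scanner upright in its cradle at (360,255), and the jar, bottle and pot standing. Handing in.

```bash
python3 -c "
from workcell import bot
print(bot.finish_job())"
```

```text
the job is handed in; nothing more can be done
None
```

The job is done and handed in at about 25.5 s of the 61 s allowed. The system gives no verdict, so what follows is from my own measurements.

- **Tin:** I opened the smaller tin by its tab until the lid met its stop. A further 7 mm push moved it only about 1.5 mm, and the lid pushed back with about 8 N. The cameras put the lean at 23 to 24°, against the 24.6° expected at the stop. I take the gap as depth error, because the tab sat within about 5 mm of its expected position.
- **Scan:** I held the scanner still for about 2 s with its window 100 mm from the middle of the label. By calculation it was under 1 mm off axis and 0.2° off square. The label's position comes from the tin's measured pose, and the scene camera agreed with it to within a pixel. The scanner never touched the tin.
- **Scanner return:** The scanner is back on the cradle floor. The handle and head are at the same heights as at the start, within 0.1 mm. It sits about 2 mm further forward, within the 4 mm play.
- **Surroundings:** The jar, bottle and pot stand where they were in the scene view. In the final check the network missed the bottle in the top view and misplaced the lid tab in the scene view. Its bystander points moved by up to about 1 cm in the scene view, and by more for the jar in the top view, where it landed at a different height. I put this down to the network, because nothing came near those objects. The gripper was clear of everything at the end.

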